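# Take the finished heel out of the vise and pair it with its mate

## Robot

A 6-joint arm with a two-finger parallel gripper is mounted at the origin on the work surface. World frame = base frame: x ahead of the robot, y to its left, z up, the work surface at z = 0. Lengths are in m, angles in rad, forces in N, time in s.
With the tool pointing down it reaches from about 0.375 to 0.9 m from the base axis. Payload 3.1 kg.
Tool frame: the origin (TCP) lies midway between the tips of the shut fingers; the grasp point (between the pads) lies 19 mm behind it; z points along the fingers, y is the line along which they close (so a half turn about z gives the same grasp; the last joint's range is limited). The gripper opens to 87 mm and grips with 3 to 60 N. Pads are 19 mm wide; open, the fingers measure 117 mm over their backs; the gripper's body (75 mm by 190 mm) begins 51 mm behind the grasp point.
Start: joints at [0.93, 0.527, 1.433, -0, 1.181, -0.178], TCP at [0.278, 0.56, 0.193] pointing down, gripper open.
Joint ranges: [-3.08, 3.08], [-0.75, 2.2], [0.22, 2.44], [-1.43, 4.57], [0, 2.65], [-2.85, 2.85]. Speed limits (rad/s): [2.79, 2.79, 3.14, 3.14, 3.14, 3.14].

## Interface

Orientations are given as a unit quaternion [x, y, z, w].
In Python, from rig import robot gives the robot as it stands.
- The arm moves only by the shell command python3 -m jog 'ROWS' [FORCE]. ROWS is a JSON object of lists of equal length, an entry for each row: "dp": the shift along the tool's x, y, z in mm, a list of three; "delta_rot": the turn, a rotation vector about the tool's x, y, z in rad, a list of three; "gripper": the opening, from -1 (shut) to 1 (fully open). A call has 1 to 12 rows; each row is the pose to reach, as a shift and turn from the pose commanded when the call began, along the tool's axes at that moment; what a row does not reach only later rows make up. A row lasts 1/10 s, in which the tool goes at most 50 mm and 8.59 degrees, less where a joint would pass 70% of its speed; a pose out of reach is approached as far as the arm can. A call with a gripper value outside its range is refused whole. The fingers move at their own pace and stop on an object; FORCE is the grip in N (left out, the last holds). Time passes only in rows, so rows that repeat a pose let the fingers close. It gives the time, the measured TCP pose, the force, the opening and the grip force at its end, in the units of the state.
- robot.get_obs(): the state, without advancing time (a new reading comes with each control period).
- robot.camera(name): name is "side" or "top"; returns the picture (480x640x3 uint8, red, green, blue); there is no depth.
- robot.camera_model(name): a dict with "fx", "fy", "cx", "cy" (pixels), "xyz" and "orientation" of the camera in the world. Camera axes: x right, y down, z forward; pixel columns grow to the right and rows downward; lengths in m; the calibration is good to about 2 mm. A picture is of the moment at which its call begins. camera_model takes no time and is no camera call.
- robot.hand_in(): hands the job in; it is judged then, once.
Trained networks look in the newest picture that a camera, given by its name, has taken for a name from the list of things; names that differ only in an ending like _2 or _b are one class to them, and where a whole thing is asked for, a point or a joint stands for the part that bears it (a point fixed in the world has none). Each returns a list of dicts, best first, with "score" (0 to 1); they miss things now and then, are a little off and sometimes report something else, mostly with a low value. They report only what shows in the picture. A call takes as long as a camera call. They do not tell look-alikes from the thing itself.
- robot.search_frame(name, camera): "rect" ([left, top, right, bottom] in pixels, round what is visible of it).
The state is a dict: "time": time; "q": joint angles; "joint_velocities": joint speeds; "joint_torque": joint torques, N m; "position": TCP position; "tool_rot": TCP orientation; "ft_force": force on the tool from outside, world axes, zero at the start; "moment": the same for the moment, N m; "grip_width": finger opening in m; "grip_force": force on a finger pad.
Only numpy, scipy, OpenCV 4.12 (cv2) and the standard library are available. Lean on these libraries where they do the work, as an engineer would, in place of code of your own. Each camera call takes 0.05 s, during which the arm holds its last target. There are 200 camera calls.

## Task

A finished shoe heel is held in the small bench vise: slide the vise's jaw fully open by its black grip before taking the heel, and leave it open. Then lift the heel out, pick out the tray whose heel is of the same height, and lower it, standing upright on its wide seat, into the empty half of that tray, letting go only once it stands on the tray's floor. Do not tip or shift the heels already in the trays or the other things on the bench.

Things in the scene. Friction and masses are not known exactly. Their poses are not given: they have to be found in the camera images.
- vise: grey bench vise, fixed. Base 100 mm (x) by 210 mm (y), its flat bed 30 mm above the bench. Origin: on the bench, right below where the heel stands. The fixed jaw (90 mm wide) stands at y = +24 to +50 mm and rises to 66 mm above the bench. The moving jaw opens along -y of this frame
- jaw (a joint): travel of the vise's moving jaw in m: 0 shut on the heel's neck, 0.045 fully open (stop); it needs about 4 N to slide and stays where it is left. Shut, its 80 mm wide face is at the vise's y = -15 mm; its lip, 47 to 66 mm above the bench, overlaps the heel's seat, so the heel cannot be lifted until the jaw is open
- jaw_grip (a point): centre of the black upright grip on the moving jaw's carriage, 75 mm above the bench. The grip is 20 mm in the vise's x, 24 mm in the vise's y; it stands free from 48 to 93 mm above the bench. It moves with the jaw
- heel: the finished heel in the vise, brown stacked leather, 75 mm tall, about 80 g; stands on its seat on the vise bed, its top 39 mm free above the jaws. D-shaped seat 50 mm (x) by 46 mm (y), 14 mm thick; above it a straight neck 30 mm (x) by 28 mm (y), flat sides, rounded back, to the black walking end. Origin: centre of the underside; x to the rounded back, z up
- tray_short: plywood tray, fixed, 136 mm (x) by 74 mm (y), 28 mm high, walls and floor 4 mm, split by a cross wall into a near half (-x) and a far half (+x), each 62 by 66 mm inside. Origin: centre of its underside. Its far half holds the 55 mm heel; its near half is empty. The three trays are alike and their order changes
- tray_middle: a tray like tray_short, holding the 75 mm heel in its far half
- tray_tall: a tray like tray_short, holding the 95 mm heel in its far half
- free_middle (a point): centre of the floor of the empty (near) half of tray_middle, 4 mm above the bench, 33 mm from the tray's centre along its -x; axes as the tray's
- mate_short: finished heel of the same form, 55 mm tall, standing loose in tray_short. Origin: centre of its underside
- mate_middle: finished heel like the one in the vise, 75 mm tall, standing loose in tray_middle. Origin: centre of its underside
- mate_tall: finished heel of the same form, 95 mm tall, standing loose in tray_tall. Origin: centre of its underside
- jar: amber glass jar with a steel cap, 64 mm across, 85 mm tall; bystander. Origin: centre of its underside
- tape: roll of brown tape lying flat, 100 mm across, 45 mm high; bystander. Origin: centre of its underside
- hammer: hammer, 240 mm long, lying along its own x; bystander
Things that resemble listed ones, but are neither listed nor needed, are in the scene too. What is shaped like the mate_tall but green or purple is not meant. Of the things shaped like the vise, the grey one is meant.

How it is judged:
By the outcome, as a careful person would: the job done as asked, in the order asked, and still so for the second after the job is handed in, with the robot touching nothing.
It also fails if it takes over 51 s, if anything falls off the work surface, if the arm or the gripper's body presses on something with over 40 N, if the wrist force passes 120 N, or if a joint passes its speed limit or range.

## Working session

There is one attempt and no reset: what is moved stays moved. The work goes in short steps, Python scripts to look and compute and a shell command to move; the robot and the scene stay as the last step left them, time stands still between calls to the robot, and variables do not carry over. Pictures are saved under pics/ and viewed, at most 10 in all, crops included, and the job is handed in when it is done.

```bash
mkdir -p pics; ls; python3 - <<'E'
from rig import robot
import cv2,numpy as np
for c in("top","side"):
    im=robot.camera(c); cv2.imwrite(f"pics/{c}0.png",im[:,:,::-1])
    m=robot.camera_model(c); print(c,{k:np.round(v,4).tolist() for k,v in m.items()})
    for n in("vise","jaw_grip","heel","tray_middle","mate_short","mate_middle","mate_tall","jar","tape","hammer"):
        print(n,[(np.round(d["rect"]).astype(int).tolist(),round(d["score"],2)) for d in robot.search_frame(n,c)])
o=robot.get_obs();print(o["time"],o["position"],o["tool_rot"],o["grip_width"])
E
```

```text
pics
top {'fx': 571.2729, 'fy': 571.2729, 'cx': 325.063, 'cy': 243.0357, 'xyz': [0.3468, 0.0532, 1.2323], 'orientation': [0.7104, -0.6998, 0.0561, -0.0503]}
vise [([396, 213, 499, 270], 0.78), ([409, 327, 516, 379], 0.68), ([437, 216, 472, 259], 0.37)]
jaw_grip [([435, 219, 477, 259], 0.91), ([450, 334, 491, 378], 0.82)]
heel [([420, 227, 444, 257], 0.93), ([295, 216, 316, 246], 0.28)]
tray_middle [([232, 190, 268, 252], 0.96)]
mate_short [([184, 220, 210, 247], 0.77), ([230, 191, 269, 253], 0.53)]
mate_middle [([238, 194, 256, 221], 0.98), ([279, 214, 320, 281], 0.29)]
mate_tall [([293, 220, 317, 246], 0.95), ([293, 309, 312, 335], 0.86)]
jar []
tape [([322, 127, 373, 176], 0.81)]
hammer [([182, 122, 294, 163], 0.91)]
side {'fx': 465.7658, 'fy': 465.7658, 'cx': 319.8728, 'cy': 242.2921, 'xyz': [0.0936, -0.5795, 0.4999], 'orientation': [0.8152, -0.2602, 0.154, -0.494]}
vise [([224, 357, 393, 480], 0.76), ([354, 298, 503, 418], 0.7)]
jaw_grip [([393, 311, 464, 371], 0.79), ([260, 388, 347, 478], 0.71), ([354, 294, 501, 418], 0.59)]
heel [([380, 285, 412, 336], 0.87)]
tray_middle [([256, 226, 304, 264], 0.77)]
mate_short [([245, 208, 268, 230], 0.66), ([356, 294, 502, 417], 0.51), ([380, 285, 415, 337], 0.3)]
mate_middle [([290, 212, 312, 243], 0.67)]
mate_tall [([333, 248, 365, 307], 0.89), ([214, 255, 247, 314], 0.87), ([305, 226, 329, 274], 0.57)]
jar [([455, 250, 499, 305], 0.86), ([210, 217, 277, 253], 0.17)]
tape [([384, 236, 436, 276], 0.73), ([291, 209, 310, 242], 0.28)]
hammer [([384, 239, 436, 278], 0.58), ([305, 192, 380, 242], 0.56)]
1.1 [0.27844191 0.55951675 0.19306052] [ 2.28843654e-01  9.73463190e-01 -3.73170848e-06 -1.97582670e-07] 0.08718049410712614
```

View pics/top0.png

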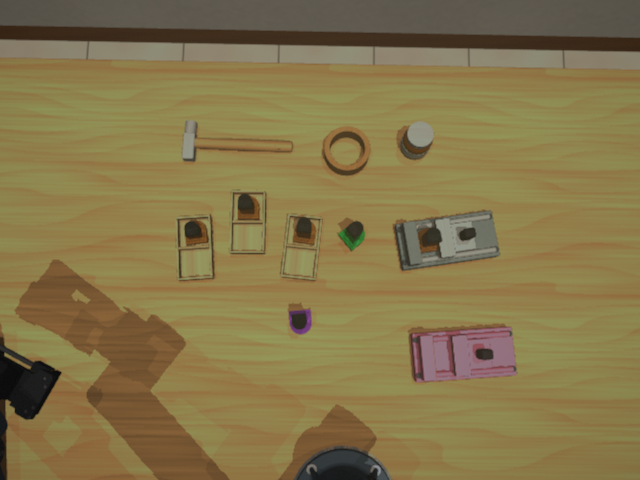

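View pics/side0.png

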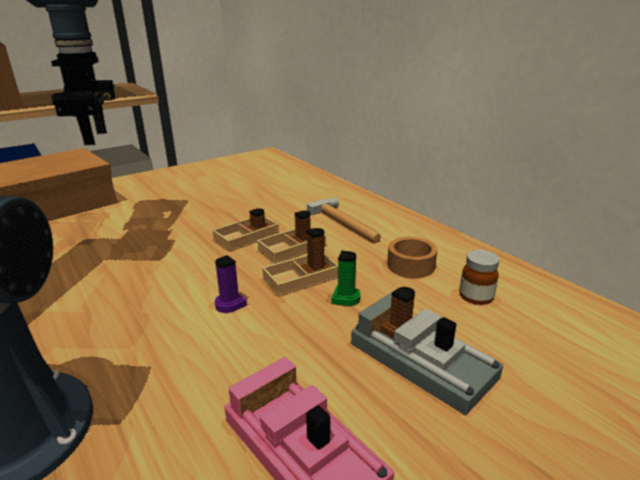

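The top view shows the grey vise at (447,240), with the heel's black end at (431,236) and the grip at (468,234), and a pink look-alike at (464,354). The trays are at (195,247), (248,222) and (301,247). The green (354,232) and purple (300,320) heels are decoys. In the side view, mates rise in order from the far tray (257,218) to (302,225) to (316,250). The tray at top (248,222) therefore looks like the middle one; I'll check this with crops and measured heights.

```bash
python3 - <<'E'
import cv2,numpy as np
t=cv2.imread("pics/top0.png");s=cv2.imread("pics/side0.png")
def crop(im,x,y,w,h,k): return cv2.resize(im[y:y+h,x:x+w],None,fx=k,fy=k,interpolation=cv2.INTER_CUBIC)
cv2.imwrite("pics/cropT.png",np.vstack([crop(t,370,210,160,60,5),crop(t,170,195,160,60,5)]))
cv2.imwrite("pics/cropS.png",np.hstack([crop(s,340,275,100,150,4),crop(s,440,275,80,150,4)][:2]) if 0 else np.hstack([crop(s,345,280,160,140,2.5),crop(s,210,200,160,140,2.5)]))
E
```

```text
(no output)
```

View pics/cropT.png

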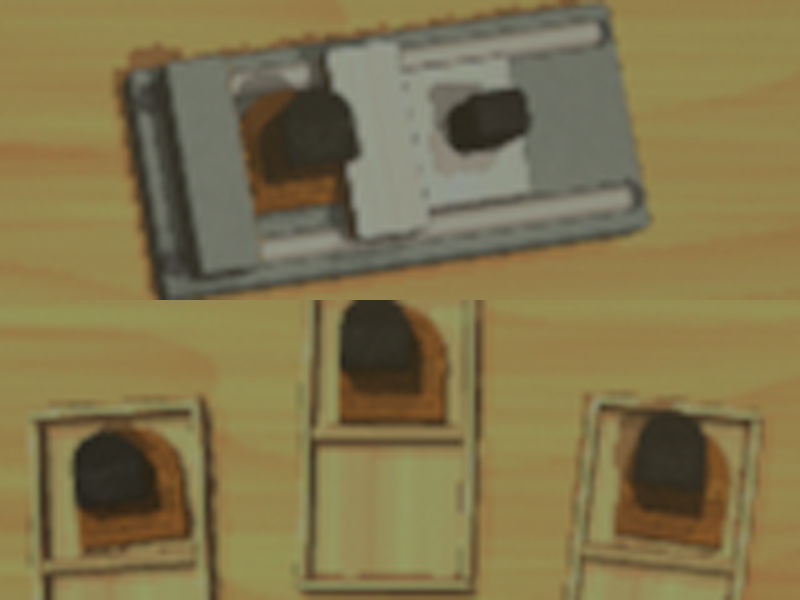

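View pics/cropS.png

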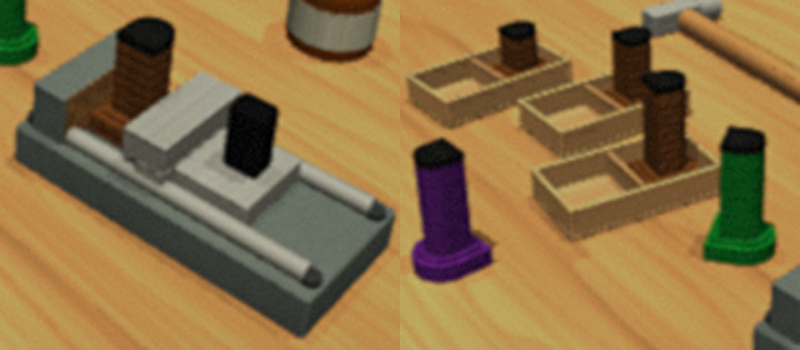

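```bash
cat > h.py <<'E'
from rig import robot
import numpy as np
from scipy.spatial.transform import Rotation as R
from scipy.optimize import least_squares as LS
M={c:robot.camera_model(c) for c in("top","side")}
def proj(c,P):
    m=M[c];p=R.from_quat(m["orientation"]).inv().apply(np.atleast_2d(P)-m["xyz"])
    return np.c_[m["fx"]*p[:,0]/p[:,2]+m["cx"],m["fy"]*p[:,1]/p[:,2]+m["cy"]]
def tri(pt,ps): # top pixel, side pixel
    r=LS(lambda X:np.r_[(proj("top",X)-pt).ravel(),(proj("side",X)-ps).ravel()],[.5,0,.05]);return r.x,r.fun
def full(uv,k,o): return (np.array(uv,float)+.5)/k-.5+o
TV=lambda *p:full(p,5,[370,210]); TT=lambda u,v:full([u,v-300],5,[170,195])
SV=lambda *p:full(p,2.5,[345,280]); ST=lambda u,v:full([u-400,v],2.5,[210,200])
def place(p,L): # x,y,yaw
    c,s=np.cos(p[2]),np.sin(p[2]);L=np.atleast_2d(L)
    return np.c_[p[0]+c*L[:,0]-s*L[:,1],p[1]+s*L[:,0]+c*L[:,1],L[:,2]]
E
python3 - <<'E'
from h import *
np.set_printoptions(precision=4,suppress=True)
for n,a,b in(("heel top",TV(325,127),SV(146,34)),("grip top",TV(490,118),SV(253,103)),
 ("mateL",TT(110,465),ST(518,29)),("mateM",TT(376,337),ST(631,36)),("mateR",TT(672,447),ST(664,80))):
    print(n,*tri(a,b))
def fit(obs,loc,x0):
    def f(p): return np.concatenate([(proj(c,place(p,loc(p,l)))-uv).ravel() for c,l,uv in obs])
    r=LS(f,x0,loss="soft_l1");print(r.x);print(f(r.x).reshape(-1,2).round(1).tolist());return r.x
def loc(p,l): # ymin=p[3], z fixed jaw p[4]
    l=np.array(l,float)
    if l[1]==-999:l[1]=p[3]*1000
    if l[1]==999:l[1]=p[3]*1000+210
    if l[2]==66:l[2]=p[4]*1000
    return l/1000
v=[("top",(45,50,66),TV(168,65)),("top",(45,24,66),TV(225,55)),("top",(-45,24,66),TV(257,268)),("top",(-45,50,66),TV(198,275)),
("top",(40,-15,66),TV(328,52)),("top",(-40,-15,66),TV(352,237)),
("top",(50,-999,30),TV(606,5)),("top",(-50,-999,30),TV(648,232)),
("side",(-45,50,66),SV(37,83)),("side",(-45,24,66),SV(73,97)),("side",(-50,999,30),SV(17,125)),("side",(-50,-999,30),SV(300,300)),("side",(50,-999,30),SV(393,212))]
print("vise");fit(v,loc,[.35,-.18,0,-.15,.066])
def lt(p,l):
    l=np.array(l,float)/1000
    l[2]=p[3];return l
t=[("top",(-68,37,28),TT(300,592)),("top",(-68,-37,28),TT(473,592)),("top",(68,37,28),[231.5,191.5]),("top",(68,-37,28),[266,191.5]),
("side",(-68,37,28),ST(520,97)),("side",(-68,-37,28),ST(568,125))]
print("tray");fit(t,lt,[.4,.2,0,.028])
E
```

```text
heel top [ 0.5346 -0.1718  0.1045] [-1.1689  1.5192  1.4077 -0.2964]
grip top [ 0.5454 -0.2445  0.0924] [ 0.3385 -0.3979 -0.3533  0.081 ]
mateL [0.5509 0.3244 0.0577] [-0.5506  1.1146  1.3821 -0.1903]
mateM [0.6037 0.2127 0.0771] [-0.4423  0.7602  0.9296 -0.1513]
mateR [0.5548 0.0896 0.0975] [-0.7248  1.2002  1.3333 -0.2249]
vise
[ 0.5342 -0.1725  0.1426 -0.1463  0.0657]
[[-0.2, -1.1], [0.8, -0.6], [1.0, -0.6], [0.3, -0.4], [-1.0, 0.0], [0.3, 0.8], [-0.4, 0.5], [-0.8, 0.8], [-0.4, -0.5], [-2.2, 1.2], [-1.6, -1.6], [1.5, 0.7], [1.4, -0.6]]
tray
[0.5726 0.2096 0.014  0.0335]
[[0.2, 0.1], [0.6, 0.2], [-0.1, -1.1], [-0.2, -1.0], [-0.3, -0.5], [-2.1, 1.3]]
```

Triangulation puts the heel top at z = 0.105, which makes it 75 mm tall on the 30 mm bed. The mates measure about 54, 73 and 94 mm above the tray floors.

- **Vise candidates:** (447,240) grey or (464,354) pink. The grey one holds the brown heel, so it is the one meant.
- **Tray candidates:** (195,247), (248,222) or (301,247). The one at (248,222) holds the heel of equal height, and both crops confirm it.

```bash
cat >> h.py <<'E'
def go(x,y,z,yaw=None):
    "shift (mm) in tool axes and turn about tool z for TCP target, tool-y heading yaw (deg)"
    o=robot.get_obs();r=R.from_quat(o["tool_rot"])
    d=r.inv().apply(np.array([x,y,z])-o["position"])*1000
    ty=r.apply([0,1,0]);h=np.degrees(np.arctan2(ty[1],ty[0]))
    print(round(o["time"],2),"dp",d.round(1),"heading",h.round(2),"rz",None if yaw is None else np.radians(-(yaw-h)).round(4),"z-axis",r.apply([0,0,1]).round(3),"F",np.round(o["ft_force"],1))
E
python3 -c "
from h import *
go(.5446,-.2446,.17,8.2)"
```

```text
1.1 dp [-596.5 -601.3   23.1] heading 63.54 rz 0.9659 z-axis [-0. -0. -1.] F [ 0.2  0.  -1.6]
```

```bash
python3 -m jog '{"dp":[[-596.5,-601.3,0],[-596.5,-601.3,0],[-596.5,-601.3,0],[-596.5,-601.3,0],[-596.5,-601.3,0],[-596.5,-601.3,0],[-596.5,-601.3,0],[-596.5,-601.3,0],[-596.5,-601.3,0],[-596.5,-601.3,0],[-596.5,-601.3,0],[-596.5,-601.3,0]],"delta_rot":[[0,0,0.966],[0,0,0.966],[0,0,0.966],[0,0,0.966],[0,0,0.966],[0,0,0.966],[0,0,0.966],[0,0,0.966],[0,0,0.966],[0,0,0.966],[0,0,0.966],[0,0,0.966]],"gripper":[1,1,1,1,1,1,1,1,1,1,1,1]}' 20
python3 -c "
from h import *
go(.5446,-.2446,.17,8.2)"
```

```text
time: 2.3
position: [0.4675, -0.0123, 0.1934]
tool_rot: [0.655, 0.756, 0.0, 0.0]
ft_force: [1.5, -0.2, 0.5]
grip_width: 0.0872
grip_force: 0.0
2.3 dp [-240.9   43.3   23.5] heading 8.17 rz -0.0006 z-axis [ 0.001 -0.    -1.   ] F [ 1.5 -0.2  0.5]
```

```bash
python3 -m jog '{"dp":[[-241,43,20],[-241,43,20],[-241,43,20],[-241,43,20],[-241,43,20],[-241,43,20],[-241,43,20],[-241,43,20]],"delta_rot":[[0,0,0],[0,0,0],[0,0,0],[0,0,0],[0,0,0],[0,0,0],[0,0,0],[0,0,0]],"gripper":[1,1,1,1,1,1,1,1]}'
python3 -c "
from h import *
go(.5446,-.2446,.061,8.2)"
```

```text
time: 3.1
position: [0.543, -0.2411, 0.1729]
tool_rot: [0.655, 0.756, 0.0, -0.001]
ft_force: [-0.7, 0.3, 0.8]
grip_width: 0.0869
grip_force: 0.0
3.1 dp [ -3.9   1.2 111.8] heading 8.23 rz 0.0005 z-axis [-0.001  0.001 -1.   ] F [-0.7  0.3  0.8]
```

```bash
python3 -m jog '{"dp":[[-3.9,1.2,40],[-3.9,1.2,80],[-3.9,1.2,112],[-3.9,1.2,112],[-3.9,1.2,112],[-3.9,1.2,112],[-3.9,1.2,112],[-3.9,1.2,112],[-3.9,1.2,112],[-3.9,1.2,112],[-3.9,1.2,112],[-3.9,1.2,112]],"delta_rot":[[0,0,0],[0,0,0],[0,0,0],[0,0,0],[0,0,0],[0,0,0],[0,0,0],[0,0,0],[0,0,0],[0,0,0],[0,0,0],[0,0,0]],"gripper":[1,1,1,1,-1,-1,-1,-1,-1,-1,-1,-1]}' 20
python3 -c "
from h import *
go(.5446,-.2446,.061,8.2)"
```

```text
time: 4.3
position: [0.5455, -0.2462, 0.061]
tool_rot: [0.655, 0.756, -0.0, -0.0]
ft_force: [-0.1, -0.7, -0.0]
grip_width: 0.0311
grip_force: 0.0
4.3 dp [ 1.7 -0.7  0. ] heading 8.19 rz -0.0002 z-axis [-0.  0. -1.] F [-0.1 -0.7 -0. ]
```

```bash
python3 -m jog '{"dp":[[0,0,0],[0,0,0],[0,0,0],[0,0,0],[-5,0,0],[-12,0,0],[-20,0,0],[-28,0,0],[-35,0,0],[-41,0,0],[-44,0,0],[-46,0,0]],"delta_rot":[[0,0,0],[0,0,0],[0,0,0],[0,0,0],[0,0,0],[0,0,0],[0,0,0],[0,0,0],[0,0,0],[0,0,0],[0,0,0],[0,0,0]],"gripper":[-1,-1,-1,-1,-1,-1,-1,-1,-1,-1,-1,-1]}' 25
python3 -m jog '{"dp":[[-1,0,0],[-1,0,0]],"delta_rot":[[0,0,0],[0,0,0]],"gripper":[-1,-1]}'
```

```text
time: 5.5
position: [0.5522, -0.2888, 0.0609]
tool_rot: [0.656, 0.755, 0.002, -0.002]
ft_force: [3.5, 13.8, 4.4]
grip_width: 0.019
grip_force: 25.0
time: 5.7
position: [0.5522, -0.2887, 0.0609]
tool_rot: [0.655, 0.755, 0.002, -0.003]
ft_force: [2.7, 12.2, 4.0]
grip_width: 0.0191
grip_force: 25.0
```

```bash
python3 -m jog '{"dp":[[-2,0,0],[-4,0,0],[-6,0,0],[-6,0,0],[-6,0,0]],"delta_rot":[[0,0,0],[0,0,0],[0,0,0],[0,0,0],[0,0,0]],"gripper":[-1,-1,-1,-1,-1]}' 40
python3 - <<'E'
from h import *
import cv2
t=robot.camera("top");s=robot.camera("side")
def crop(im,x,y,w,h,k): return cv2.resize(im[y:y+h,x:x+w,::-1],None,fx=k,fy=k,interpolation=cv2.INTER_CUBIC)
cv2.imwrite("pics/open1.png",np.hstack([crop(t,390,200,125,100,3.2),crop(s,345,220,160,200,2)[:320]]) if 0 else np.vstack([crop(t,380,205,150,75,4),crop(s,345,280,150,75,4)]))
E
```

```text
time: 6.2
position: [0.5521, -0.2886, 0.0608]
tool_rot: [0.656, 0.755, 0.005, -0.007]
ft_force: [4.5, 24.0, 8.9]
grip_width: 0.0187
grip_force: 40.0
```

View pics/open1.png

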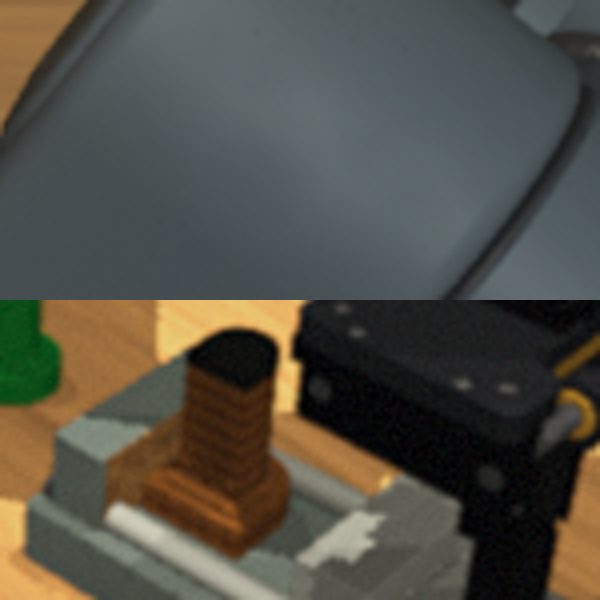

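The jaw stayed put at 24 N, so it is at its stop. The side crop shows the heel still standing, with the jaw well clear of its seat. I'll release the grip and rise.

```bash
python3 -m jog '{"dp":[[5,0,0],[8,0,0],[8,0,0],[8,0,0],[8,0,0],[8,0,0],[8,0,0],[8,0,0],[8,0,-30],[8,0,-70],[8,0,-110],[8,0,-110]],"delta_rot":[[0,0,0],[0,0,0],[0,0,0],[0,0,0],[0,0,0],[0,0,0],[0,0,0],[0,0,0],[0,0,0],[0,0,0],[0,0,0],[0,0,0]],"gripper":[-1,-1,1,1,1,1,1,1,1,1,1,1]}' 20
python3 -c "
from h import *
go(.5342,-.1725,.18,98.2)"
```

```text
time: 7.5
position: [0.5557, -0.2936, 0.1775]
tool_rot: [0.655, 0.756, 0.0, 0.007]
ft_force: [0.8, -0.2, 0.0]
grip_width: 0.0851
grip_force: 0.0
7.5 dp [122.9  -4.   -3.7] heading 8.2 rz -1.5707 z-axis [ 0.01  -0.008 -1.   ] F [ 0.8 -0.2  0. ]
```

```bash
python3 -m jog '{"dp":[[123,-4,-3.7],[123,-4,-3.7],[123,-4,-3.7],[123,-4,-3.7],[123,-4,-3.7],[123,-4,-3.7],[123,-4,-3.7],[123,-4,-3.7],[123,-4,-3.7],[123,-4,-3.7],[123,-4,-3.7],[123,-4,-3.7]],"delta_rot":[[0,0,-1.571],[0,0,-1.571],[0,0,-1.571],[0,0,-1.571],[0,0,-1.571],[0,0,-1.571],[0,0,-1.571],[0,0,-1.571],[0,0,-1.571],[0,0,-1.571],[0,0,-1.571],[0,0,-1.571]],"gripper":[1,1,1,1,1,1,1,1,1,1,1,1]}'
python3 - <<'E'
from h import *
import cv2
go(.5342,-.1725,.070,98.2)
s=robot.camera("side");print(robot.get_obs()["q"])
cv2.imwrite("pics/pre.png",cv2.resize(s[190:430,330:530,::-1],None,fx=2.5,fy=2.5))
E
```

```text
time: 8.7
position: [0.5301, -0.1694, 0.1741]
tool_rot: [-0.071, 0.997, 0.0, -0.001]
ft_force: [-0.3, 0.2, 0.4]
grip_width: 0.0872
grip_force: 0.0
8.7 dp [ -3.8  -3.7 104.1] heading 98.19 rz -0.0001 z-axis [-0.001  0.    -1.   ] F [-0.3  0.2  0.4]
[-5.10064002e-01  4.59616172e-01  1.62561608e+00 -7.53621655e-05
  1.05747277e+00 -2.22242111e+00]
```

View pics/pre.png

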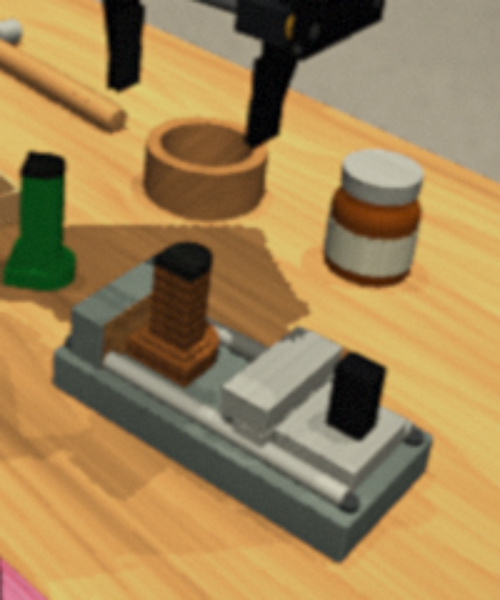

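The side view shows the grey vise's jaw fully open, with the black grip at (356,395) in the crop near the bed's end. The heel, at (180,310), still stands in place. I'll descend to grasp it.

```bash
python3 -m jog '{"dp":[[-3.8,-3.7,40],[-3.8,-3.7,75],[-3.8,-3.7,95],[-3.8,-3.7,102],[-3.8,-3.7,102],[-3.8,-3.7,102]],"delta_rot":[[0,0,0],[0,0,0],[0,0,0],[0,0,0],[0,0,0],[0,0,0]],"gripper":[1,1,1,1,1,1]}' 15
python3 -c "
from h import *
go(.5342,-.1725,.072,98.2)"
python3 -m jog '{"dp":[[0,0,0],[0,0,0],[0,0,0],[0,0,0],[0,0,0],[0,0,0],[0,0,0],[0,0,0],[0,0,0],[0,0,0],[0,0,0],[0,0,0]],"delta_rot":[[0,0,0],[0,0,0],[0,0,0],[0,0,0],[0,0,0],[0,0,0],[0,0,0],[0,0,0],[0,0,0],[0,0,0],[0,0,0],[0,0,0]],"gripper":[-1,-1,-1,-1,-1,-1,-1,-1,-1,-1,-1,-1]}' 15
```

```text
time: 9.35
position: [0.5356, -0.1731, 0.0735]
tool_rot: [-0.071, 0.997, -0.0, 0.001]
ft_force: [0.0, -0.1, 1.0]
grip_width: 0.0875
grip_force: 0.0
9.35 dp [1.3 0.8 1.5] heading 98.18 rz -0.0004 z-axis [ 0.001 -0.001 -1.   ] F [ 0.  -0.1  1. ]
time: 10.55
position: [0.5348, -0.1726, 0.0727]
tool_rot: [-0.072, 0.997, 0.0, -0.0]
ft_force: [0.0, 0.4, -0.4]
grip_width: 0.0274
grip_force: 15.0
```

```bash
python3 -m jog '{"dp":[[0,0,0],[0,0,-8],[0,0,-20],[0,0,-35],[0,0,-55],[0,0,-75],[0,0,-95],[0,0,-110],[0,0,-110],[0,0,-110]],"delta_rot":[[0,0,0],[0,0,0],[0,0,0],[0,0,0],[0,0,0],[0,0,0],[0,0,0],[0,0,0],[0,0,0],[0,0,0]],"gripper":[-1,-1,-1,-1,-1,-1,-1,-1,-1,-1]}' 20
python3 -c "
from h import *
go(.5396,.2091,.182,90.8)"
```

```text
time: 11.55
position: [0.5348, -0.1727, 0.1834]
tool_rot: [-0.072, 0.997, -0.0, 0.0]
ft_force: [-0.5, 0.9, -0.9]
grip_width: 0.0272
grip_force: 20.0
11.55 dp [-59.2 377.2   1.2] heading 98.21 rz 0.1293 z-axis [ 0.001 -0.001 -1.   ] F [-0.5  0.9 -0.9]
```

```bash
python3 -m jog '{"dp":[[-2,15,0],[-6,40,0],[-12,75,0],[-18,115,0],[-24,155,0],[-31,195,0],[-37,235,0],[-43,275,0],[-49,315,0],[-55,350,0],[-58,370,0],[-59,377,0]],"delta_rot":[[0,0,0.01],[0,0,0.02],[0,0,0.03],[0,0,0.05],[0,0,0.06],[0,0,0.07],[0,0,0.08],[0,0,0.1],[0,0,0.11],[0,0,0.12],[0,0,0.129],[0,0,0.129]],"gripper":[-1,-1,-1,-1,-1,-1,-1,-1,-1,-1,-1,-1]}'
python3 -m jog '{"dp":[[0,0,20],[0,0,40],[0,0,60],[0,0,60],[0,0,60]],"delta_rot":[[0,0,0],[0,0,0],[0,0,0],[0,0,0],[0,0,0]],"gripper":[-1,-1,-1,-1,-1]}'
python3 - <<'E'
from h import *
import cv2
go(.5396,.2091,.0467,90.8)
s=robot.camera("side")
print("tray floor centre px",proj("side",[[.5396,.2091,.004],[.5396,.2091,.157-.075]]))
cv2.imwrite("pics/over.png",cv2.resize(s[130:290,200:360,::-1],None,fx=3.7,fy=3.7,interpolation=cv2.INTER_CUBIC))
E
```

```text
time: 12.75
position: [0.5382, 0.2109, 0.1815]
tool_rot: [-0.009, 1.0, -0.0, -0.001]
ft_force: [0.4, -0.0, -0.2]
grip_width: 0.027
grip_force: 20.0
time: 13.25
position: [0.5391, 0.208, 0.1223]
tool_rot: [-0.007, 1.0, -0.0, -0.001]
ft_force: [1.1, 0.2, -0.2]
grip_width: 0.0273
grip_force: 20.0
13.25 dp [-0.7  1.1 75.6] heading 90.77 rz -0.0005 z-axis [-0.002 -0.001 -1.   ] F [ 1.1  0.2 -0.2]
tray floor centre px [[280.45300253 251.71536758]
 [278.79818154 219.65027779]]
```

View pics/over.png

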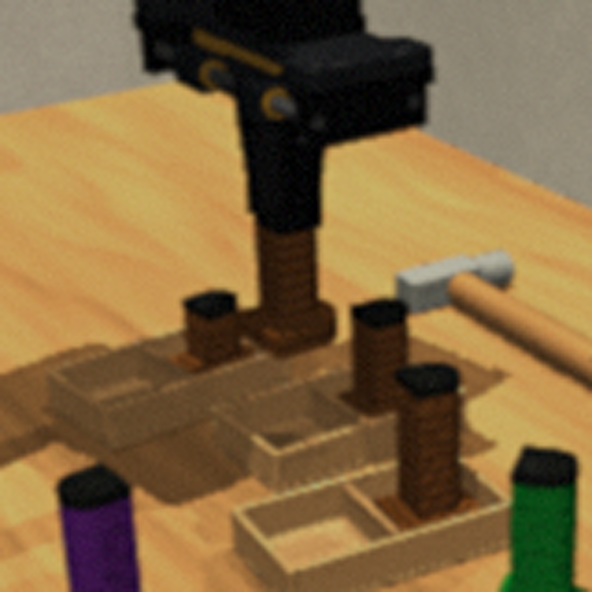

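The heel hangs upright over the near half of the middle tray, with its seat at crop (285,325), as projected. I'll lower it, easing off near the floor.

```bash
python3 -m jog '{"dp":[[-0.7,1.1,5],[-0.7,1.1,20],[-0.7,1.1,40],[-0.7,1.1,55],[-0.7,1.1,65],[-0.7,1.1,70],[-0.7,1.1,71],[-0.7,1.1,71]],"delta_rot":[[0,0,0],[0,0,0],[0,0,0],[0,0,0],[0,0,0],[0,0,0],[0,0,0],[0,0,0]],"gripper":[-1,-1,-1,-1,-1,-1,-1,-1]}'
python3 -m jog '{"dp":[[0,0,1],[0,0,2],[0,0,3],[0,0,4],[0,0,4]],"delta_rot":[[0,0,0],[0,0,0],[0,0,0],[0,0,0],[0,0,0]],"gripper":[-1,-1,-1,-1,-1]}'
```

```text
time: 14.1
position: [0.5406, 0.2101, 0.0522]
tool_rot: [-0.007, 1.0, 0.0, 0.001]
ft_force: [-0.3, 0.5, -1.1]
grip_width: 0.0274
grip_force: 20.0
time: 14.6
position: [0.54, 0.21, 0.0477]
tool_rot: [-0.007, 1.0, -0.0, -0.0]
ft_force: [0.6, 0.2, -0.4]
grip_width: 0.0271
grip_force: 20.0
```

```bash
python3 -m jog '{"dp":[[0,0,0.5],[0,0,1],[0,0,1.5],[0,0,1.5],[0,0,1.5]],"delta_rot":[[0,0,0],[0,0,0],[0,0,0],[0,0,0],[0,0,0]],"gripper":[-1,-1,-1,-1,-1]}'
python3 -m jog '{"dp":[[0,0,0.5],[0,0,1],[0,0,1],[0,0,1]],"delta_rot":[[0,0,0],[0,0,0],[0,0,0],[0,0,0]],"gripper":[-1,-1,-1,-1]}'
```

```text
time: 15.1
position: [0.5402, 0.2101, 0.0466]
tool_rot: [-0.007, 1.0, 0.0, 0.0]
ft_force: [-1.3, 0.8, 3.7]
grip_width: 0.0276
grip_force: 20.0
time: 15.5
position: [0.5402, 0.2102, 0.0465]
tool_rot: [-0.007, 1.0, 0.0, 0.0]
ft_force: [-2.4, 0.1, 9.1]
grip_width: 0.0274
grip_force: 20.0
```

Contact came at TCP z = 0.0466, as expected, with 9 N of support. I'll ease off, release and rise.

```bash
python3 -m jog '{"dp":[[0,0,-1],[0,0,-1],[0,0,-1],[0,0,-1],[0,0,-1],[0,0,-1],[0,0,-1],[0,0,-1],[0,0,-1],[0,0,-1],[0,0,-1]],"delta_rot":[[0,0,0],[0,0,0],[0,0,0],[0,0,0],[0,0,0],[0,0,0],[0,0,0],[0,0,0],[0,0,0],[0,0,0],[0,0,0]],"gripper":[-1,-1,0.5,0.5,0.5,0.5,0.5,0.5,0.5,0.5,0.5]}'
python3 -m jog '{"dp":[[0,0,-10],[0,0,-30],[0,0,-60],[0,0,-90],[-20,0,-130],[-70,0,-130],[-110,0,-130],[-110,0,-130],[-110,0,-130]],"delta_rot":[[0,0,0],[0,0,0],[0,0,0],[0,0,0],[0,0,0],[0,0,0],[0,0,0],[0,0,0],[0,0,0]],"gripper":[0.5,0.5,0.5,0.5,0.5,0.5,0.5,0.5,0.5]}'
python3 - <<'E'
from h import *
import cv2
s=robot.camera("side");t=robot.camera("top")
f=lambda a:cv2.resize(a[:,:,::-1],(400,400),interpolation=cv2.INTER_CUBIC)
cv2.imwrite("pics/end.png",np.vstack([np.hstack([f(s[170:290,210:330]),f(t[170:290,170:290])]), cv2.resize(s[190:430,200:520,::-1],(266,200)).repeat(1,0) if 0 else np.zeros((0,800,3),np.uint8)]))
cv2.imwrite("pics/endfull.png",s[:,:,::-1])
E
```

```text
time: 16.6
position: [0.5401, 0.21, 0.0463]
tool_rot: [-0.007, 1.0, 0.0, 0.0]
ft_force: [0.0, 0.1, -0.6]
grip_width: 0.0653
grip_force: 0.0
time: 17.5
position: [0.65, 0.2113, 0.1761]
tool_rot: [-0.007, 1.0, 0.0, -0.001]
ft_force: [-0.0, 0.3, 0.7]
grip_width: 0.0652
grip_force: 0.0
```

View pics/end.png

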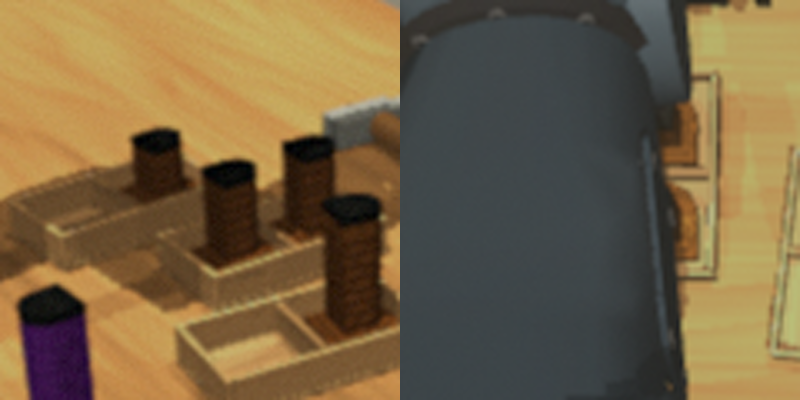

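View pics/endfull.png

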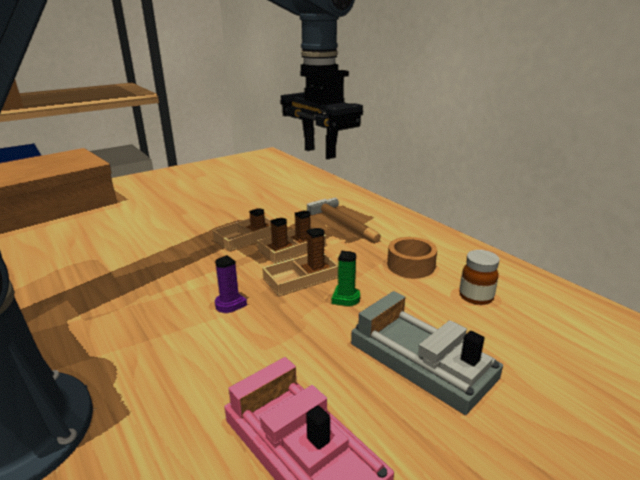

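The heel stands upright in the near half of the middle tray, at (279,235), with its mate at (302,225). The jaw is open, with the grip at (473,348), and nothing else has moved. Handing in.

```bash
python3 -c "
from rig import robot
print(robot.hand_in())"
```

```text
the job is handed in; nothing more can be done
None
```

The vise jaw is fully open, the heel stands upright on the floor of the empty half of the middle tray beside its 75 mm mate, and the job was handed in at about 17.5 s; the final pictures show nothing else moved.

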